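# Fasten the draw latch of the long tool case

## Robot

A 6-joint arm with a two-finger parallel gripper is mounted at the origin on the work surface. World frame = base frame: x ahead of the robot, y to its left, z up, the work surface at z = 0. Lengths are in m, angles in rad, forces in N, time in s.
With the tool pointing down it reaches from about 0.3 to 0.875 m from the base axis. Payload 6.4 kg.
Tool frame: the origin (TCP) lies midway between the tips of the shut fingers; the grasp point (between the pads) lies 19 mm behind it; x points along the fingers, y is the direction in which the jaws open and shut, and the axes are right-handed (so a half turn about x gives the same grasp; the last joint's range is limited). The gripper opens to 85 mm and grips with 20 to 120 N. Pads are 22 mm wide; open, the fingers measure 114 mm over their backs; the gripper's body (76 mm by 85 mm) begins 54 mm behind the grasp point. The pads swing forward as they close: fully open they stand 13 mm farther back than shut.
Start: joints at [-1.532, 0.181, 1.607, -0, 1.354, -0.206], TCP at [0.139, -0.558, 0.231] pointing down, gripper open.
Joint ranges: [-2.99, 2.99], [-0.89, 2.07], [0.3, 2.58], [-1.14, 4.28], [0, 2.63], [-3.12, 3.12]. Speed limits (rad/s): [2.57, 2.57, 3.01, 3.14, 3.14, 3.14].

## Interface

Orientations are given as a unit quaternion [w, x, y, z].
In Python, from bench import ctrl gives the robot as it stands.
- The arm moves only by the tool step_arm, never from a script. Its argument "motion" is a list of rows, each a list of 7 numbers: the shift along the tool's x, y, z in mm, then the turn, a rotation vector about the tool's x, y, z in degrees, then the closure in counts, from 0 (fully open) to 255 (shut). In form: [[tx, ty, tz, rx, ry, rz, hand], ...]. A call has 1 to 10 rows; each row is the pose to reach, as a shift and turn from the pose commanded when the call began, along the tool's axes at that moment; what a row does not reach only later rows make up. A row lasts 1/8 s, in which the tool goes at most 62.5 mm and 10.7 degrees, less where a joint would pass 70% of its speed; a pose out of reach is approached as far as the arm can. A call with a gripper value outside its range is refused whole. The fingers move at their own pace and stop on an object; the grip force is fixed at half the most. Time passes only in rows, so rows that repeat a pose let the fingers close. It gives the time, the measured TCP pose, the force and the opening at its end, in the units of the state.
- ctrl.get_obs(): the state, without advancing time (a new reading comes with each control period).
- ctrl.camera(name): name is "side" or "top" or "wrist"; returns (picture, depth): 384x512x3 uint8, red, green, blue; 384x512 float32, m along the optical axis (not along the pixel's ray), 0 where there is no reading.
- ctrl.camera_info(name): a dict with "fx", "fy", "cx", "cy" (pixels), "T" (4x4, takes a point from camera to world coordinates); the wrist camera has in their place "hand_eye" (4x4, takes a point from camera to tool coordinates, whose origin is the TCP and whose axes are the tool frame's). Camera axes: x right, y down, z forward; pixel columns grow to the right and rows downward; lengths in m; the calibration is good to about 2 mm. A picture is of the moment at which its call begins: read the wrist's pose just before it. camera_info takes no time and is no camera call.
- ctrl.hand_in(): hands the job in, once; it reports no verdict.
The state is a dict: "time_s": time; "q": joint angles; "dq": joint speeds; "joint_efforts": joint torques, N m; "eef_pos": TCP position; "eef_rot": TCP orientation; "wrist_force": force on the tool from outside, world axes, zero at the start; "torque": the same for the moment, N m; "opening": opening from 0.0 (shut) to 1.0 (fully open).
Only numpy, scipy, OpenCV 4.12 (cv2) and the standard library are available. Lean on these libraries where they do the work, as an engineer would, in place of code of your own. Each camera call takes 0.05 s, during which the arm holds its last target. There are 200 camera calls.

## Task

The long steel case on the layout table is packed and its lid is shut: fasten its draw latch. Swing the latch's loop down so that its bar drops over the hooked keeper, then push the lever back and press it down flat until it has gone over centre and stays. Leave the latch of the shorter box as it is, open.

Things in the scene. Friction and masses are not known exactly. Their poses are not given: they have to be found in the camera images.
- case: Long grey steel case, 280 x 150 mm, 70 mm high, fixed, with a large draw latch along the middle (y = 0) of its flat top. Origin: centre of its underside. x runs along it from the lever end to the keeper end, z up. The lever's pin lies along y at x = -20, z = 90 mm in this frame. A stiff spring in the keeper makes the latch snap over centre: 2 to 10 N at the handle's end.
- keeper_hook (a point): Point on the lid at the foot of the keeper post's +x face (x = 55, z = 70 mm in the case's frame). The post is 30 mm wide and 29 mm tall; its lip overhangs this point by 10 mm towards +x, with 24 mm of height under it. Hooked and tight, the loop bar's centre is within 4 mm of this point's x (the point is fixed to the case), under the lip.
- loop_bar (a point): Middle of the loop's cross bar: 10 mm thick, along y, 56 mm wide, 104 mm from the loop's hinge, which is on the lever 30 mm from its pin. It starts 59 to 75 degrees up, leaning to +x, held by light friction (under 1 N). Pushed below about 45 degrees it falls: with the lever still up, the bar lands on the lid 20 to 30 mm beyond the post's +x face, centre 5 mm above the lid.
- lever_end (a point): Middle of the handle's rolled end: a paddle 30 mm wide, 5 mm thick (roll 9 mm), 85 mm from the pin. It starts up, leaning 15 to 29 degrees to +x; about 1 N moves it and it stays where left. It swings in the case's x-z plane over towards -x to a stop, nearly level: x = -105, z = 93 mm in the case's frame. Dead centre is some 20 degrees (30 mm) before the stop; short of it, it springs up.
- small_loop_bar (a point): Middle of the loop bar of the shorter steel box (190 x 125 mm, 50 mm high) beside the case, with the same kind of latch at 0.7 of the size, open in the same way. A bystander: leave its loop and lever as they stand.

How it is judged:
On the way:
1. the loop's bar is down beyond the keeper post, lower than its lip, while the lever still stands up (x of loop_bar in the frame of case between 0.052 and 0.1 m and z of loop_bar in the frame of case below 0.092 m and z of lever_end in the frame of case above 0.125 m), for 0.1 s.
At the end, for the whole second after the job is handed in: The loop's bar is held behind the keeper post, under its lip (bar centre within 10 mm of x = 56 mm in the case's frame and below z = 92 mm), and the lever lies down past centre (its end below z = 100 mm in the case's frame) (x of loop_bar in the frame of case between 0.046 and 0.066 m and z of loop_bar in the frame of case below 0.092 m and z of lever_end in the frame of case below 0.1 m); the robot touches nothing.
It fails at once if the shorter box's latch is moved (its loop bar shifts by more than 35 mm) (distance of small_loop_bar from where it was at the start of the episode above 0.035 m).
It also fails if it takes over 38 s, if anything falls off the work surface, if the arm or the gripper's body presses on something with over 40 N, if the wrist force passes 120 N, or if a joint passes its speed limit or range.

## Working session

There is one attempt and no reset: what is moved stays moved. The work goes in short steps, Python scripts to look and compute and a tool call to move; the robot and the scene stay as the last step left them, time stands still between calls to the robot, and variables do not carry over. Pictures are saved under pics/ and viewed, about 8 in all and at most 12, crops included, and the job is handed in when it is done.

Besides the shell and the picture viewer there is one more tool, called after "Request:" in YAML: its name, and indented under it one key for each argument. step_arm: Moves the arm, as the interface text tells. Its arguments: {"type":"object","properties":{"motion":{"type":"array","items":{"type":"array","items":{"type":"number"}}}},"required":["motion"]}

```bash
mkdir -p pics; ls; python3 - <<'E'
from bench import ctrl
import cv2,numpy as np
o=ctrl.get_obs();print(o['time_s'],o['eef_pos'],o['eef_rot'])
for n in ("top","side"):
    p,d=ctrl.camera(n);cv2.imwrite(f"pics/{n}0.png",p[:,:,::-1]);np.save(f"{n}0.npy",d)
    i=ctrl.camera_info(n);print(n,i)
print(ctrl.camera_info("wrist"))
E
```

```text
pics
0.0 [ 0.1393456  -0.55730425  0.23039302] [ 0.08570421  0.70187079  0.08692341 -0.7017667 ]
top {'fx': 389.3079664144687, 'fy': 389.3079664144687, 'cx': 254.30190470824618, 'cy': 182.79506554480247, 'T': array([[ 0.02870657, -0.99700605,  0.07179743,  0.53436103],
       [-0.99926607, -0.02680075,  0.02736843, -0.015395  ],
       [-0.02536227, -0.07253039, -0.99704368,  0.88125247],
       [ 0.        ,  0.        ,  0.        ,  1.        ]])}
side {'fx': 371.6583985479125, 'fy': 371.6583985479125, 'cx': 257.9403634707732, 'cy': 189.26418538767206, 'T': array([[ 0.8913272 , -0.32090114,  0.32024722,  0.38102205],
       [-0.45334448, -0.62492727,  0.63556644, -0.47781143],
       [-0.00382277, -0.71167996, -0.70249343,  0.66390936],
       [ 0.        ,  0.        ,  0.        ,  1.        ]])}
{'fx': 284.39938395638035, 'fy': 284.39938395638035, 'cx': 257.3512746666963, 'cy': 186.4588463534358, 'hand_eye': array([[ 2.06212259e-04, -2.72838114e-01,  9.62059936e-01,
        -1.42083133e-01],
       [ 9.99999789e-01, -5.35611470e-04, -3.66242711e-04,
        -2.60750655e-04],
       [ 6.15215307e-04,  9.62059809e-01,  2.72837946e-01,
        -6.87539414e-02],
       [ 0.00000000e+00,  0.00000000e+00,  0.00000000e+00,
         1.00000000e+00]])}
```

View pics/top0.png

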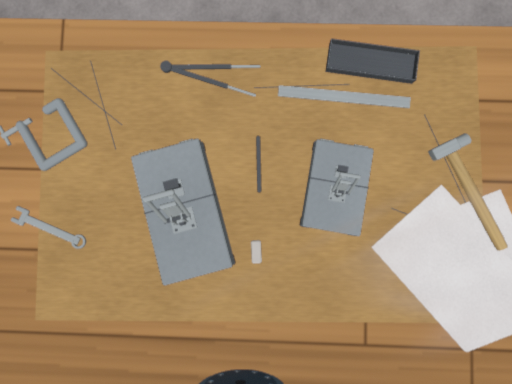

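View pics/side0.png

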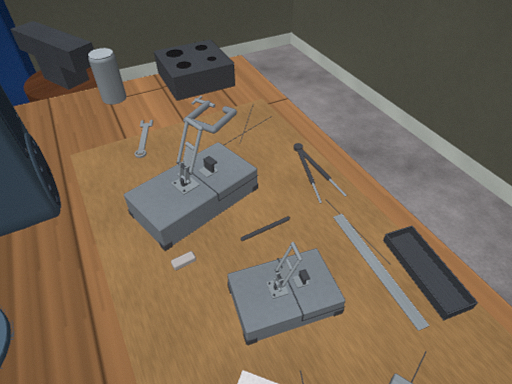

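The top view shows the case around (183,210), with its latch plate at (181,220) and keeper at (172,184). The case's +x therefore points roughly to world +x. The short box is at (338,187). Next I'll fit the case frame from depth.

```bash
cat > h.py <<'E'
import numpy as np,cv2
from scipy.spatial.transform import Rotation as R
def cloud(d,i,T):
    v,u=np.mgrid[:d.shape[0],:d.shape[1]]
    c=np.stack([(u-i['cx'])/i['fx']*d,(v-i['cy'])/i['fy']*d,d],-1)
    P=c@T[:3,:3].T+T[:3,3]; P[d==0]=np.nan; return P
def tool(o): 
    q=np.array(o['eef_rot']);return R.from_quat(q[[1,2,3,0]]).as_matrix(),np.array(o['eef_pos'])
E
python3 - <<'E'
from h import *
from bench import ctrl
i=ctrl.camera_info('top');P=cloud(np.load('top0.npy'),i,i['T'])
def fit(u0,u1,h):
    m=np.zeros(P.shape[:2],np.uint8);m[120:300,u0:u1]=(abs(P[120:300,u0:u1,2]-h)<.008)
    n,l,s,c=cv2.connectedComponentsWithStats(m);k=1+np.argmax(s[1:,4]);m=l==k
    q=P[m];print('z',np.median(q[:,2]));return cv2.minAreaRect(q[:,:2].astype(np.float32))
for a in ((110,250,.07),(290,390,.05)):print(fit(*a))
print('keeper',P[184,172],'plate',P[222,182])
(c,wh,an)=fit(110,250,.07)
ang=np.arctan2(*(P[184,172]-P[222,182])[[1,0]]);print(np.degrees(ang))
# snap to rect axis
a=min([np.radians(an+90*k) for k in range(-4,5)],key=lambda t:abs(t-ang));print('yaw',np.degrees(a))
Rz=np.array([[np.cos(a),-np.sin(a),0],[np.sin(a),np.cos(a),0],[0,0,1]]);t=np.array([*c,0])
np.savez('case.npz',R=Rz,t=t)
for n in('top','side'):
    j=ctrl.camera_info(n);Q=(cloud(np.load(n+'0.npy'),j,j['T'])-t)@Rz
    m=(abs(Q[...,0])<.14)&(abs(Q[...,1])<.075)&(Q[...,2]>.076);q=Q[m]
    print(n,len(q),'max z',q[q[:,2].argmax()])
    for z in np.arange(.08,.26,.01):
        s=q[abs(q[:,2]-z)<.005]
        if len(s):print('%.2f'%z,len(s),np.round(np.percentile(s[:,0],[0,50,100]),3),np.round(np.percentile(s[:,1],[0,50,100]),3))
E
```

```text
z 0.07141229004801053
((0.5310823917388916, 0.15941809117794037), (0.2802731990814209, 0.15073028206825256), 16.981088638305664)
z 0.0512190937560546
((0.5913354754447937, -0.17094829678535461), (0.12568706274032593, 0.19038543105125427), 81.65213775634766)
keeper [0.5836139  0.17215347 0.10136787] plate [0.50754277 0.15075607 0.09129247]
z 0.07141229004801053
15.710308389835363
yaw 16.981088638305664
top 1067 max z [ 0.02728132 -0.01023311  0.2231265 ]
0.08 71 [-0.099 -0.018  0.12 ] [-0.037 -0.013  0.023]
0.09 51 [-0.03  -0.023  0.053] [-0.02  -0.001  0.02 ]
0.10 169 [-0.028  0.054  0.065] [-0.02  -0.001  0.02 ]
0.11 11 [-0.024 -0.022 -0.019] [-0.012  0.008  0.011]
0.12 82 [-0.021 -0.014 -0.008] [-0.027 -0.002  0.026]
0.13 96 [-0.02  -0.011 -0.004] [-0.027  0.     0.024]
0.14 58 [-0.012 -0.003  0.   ] [-0.027 -0.002  0.024]
0.15 70 [-0.009  0.001  0.004] [-0.027 -0.     0.024]
0.16 57 [-0.005  0.004  0.012] [-0.027 -0.001  0.025]
0.17 106 [-0.     0.009  0.015] [-0.027 -0.001  0.025]
0.18 31 [0.005 0.008 0.013] [-0.027  0.019  0.026]
0.19 27 [0.01  0.012 0.017] [-0.027  0.019  0.026
[... 302 characters left out ...]
.005  0.019]
0.10 111 [-0.029  0.047  0.061] [-0.017 -0.003  0.014]
0.11 26 [-0.026 -0.022 -0.017] [-0.015 -0.011  0.009]
0.12 87 [-0.025 -0.019 -0.01 ] [-0.028 -0.002  0.024]
0.13 82 [-0.023 -0.013 -0.006] [-0.029 -0.     0.024]
0.14 75 [-0.015 -0.007 -0.001] [-0.029 -0.002  0.024]
0.15 69 [-0.011 -0.002  0.001] [-0.029 -0.001  0.024]
0.16 65 [-0.006  0.002  0.005] [-0.029 -0.     0.024]
0.17 66 [-0.002  0.004  0.011] [-0.028 -0.002  0.024]
0.18 37 [0.002 0.006 0.013] [-0.028  0.018  0.025]
0.19 34 [0.007 0.01  0.016] [-0.029 -0.022  0.024]
0.20 40 [0.009 0.014 0.02 ] [-0.029 -0.022  0.025]
0.21 40 [0.014 0.019 0.026] [-0.029 -0.018  0.024]
0.22 77 [0.017 0.021 0.026] [-0.028 -0.004  0.024]
```

```bash
cat >> h.py <<'E'
def plan(pts,yawtool=None):
    """pts in case frame (m) -> shift in mm in tool axes, from the current measured pose; plus state in the case frame"""
    from bench import ctrl
    o=ctrl.get_obs();Rt,p=tool(o);c=np.load('case.npz')
    print('t',round(o['time_s'],2),'TCP in case mm',np.round((p-c['t'])@c['R']*1e3,1),'F case',np.round(np.array(o['wrist_force'])@c['R'],1),'open',o['opening'])
    print('tool axes in case (cols)\n',np.round(c['R'].T@Rt,3))
    for q in pts: print(q,'->',np.round((c['R']@np.array(q)+c['t']-p)@Rt*1e3))
    return Rt,p,c
E
python3 - <<'E'
from h import *
Rt,p,c=plan([(-.02,0,.3),(0,0,.3),(0,0,.2)])
print('world of -20,0,300',c['R']@[-.02,0,.3]+c['t'])
for s in(1,-1):
    G=c['R']@np.array([[0,0,s],[0,s,0],[-1,0,0]])  # tool z along +-case x
    print(s,np.linalg.det(G),np.degrees(R.from_matrix(Rt.T@G).as_rotvec()))
E
```

```text
t 0.1 TCP in case mm [-584.  -571.1  230.5] F case [1.  0.8 0.6] open 1.0008844830530759
tool axes in case (cols)
 [[ 0.    -0.052 -0.999]
 [ 0.002 -0.999  0.052]
 [-1.    -0.002 -0.   ]]
(-0.02, 0, 0.3) -> [ -68. -600. -534.]
(0, 0, 0.3) -> [ -68. -601. -554.]
(0, 0, 0.2) -> [  32. -600. -554.]
world of -20,0,300 [0.51195437 0.15357697 0.3       ]
1 1.0 [1.77044187e+02 1.40061998e-01 3.47185513e-02]
-1 1.0 [-2.95575408 -0.02246654  0.09063477]
```

Request:
step_arm:
  motion:
    - [-35, 0, 0, 0, 0, 0, 255]
    - [-70, 0, 0, 0, 0, 0, 255]
    - [-70, -35, -32, 0, 0, 0, 255]
    - [-70, -75, -67, 0, 0, 0, 255]
    - [-70, -110, -98, 0, 0, 0, 255]
    - [-70, -150, -134, -3, 0, 0, 255]
    - [-70, -190, -169, -3, 0, 0, 255]
    - [-70, -230, -205, -3, 0, 0, 255]
    - [-70, -270, -240, -3, 0, 0, 255]
    - [-70, -300, -267, -3, 0, 0, 255]

```text
time_s: 1.35
eef_pos: [0.3261, -0.2001, 0.3011]
eef_rot: [0.105, 0.699, 0.105, -0.699]
wrist_force: [0.3, 0.4, -0.2]
opening: 0.003
```

```bash
python3 -c "
from h import *
plan([(-.02,0,.3),(-.015,0,.3)])"
```

```text
t 1.35 TCP in case mm [-301.  -284.   301.1] F case [ 0.4  0.3 -0.2] open 0.0034388368322386845
tool axes in case (cols)
 [[ 0.     0.002 -1.   ]
 [ 0.    -1.    -0.002]
 [-1.    -0.    -0.   ]]
(-0.02, 0, 0.3) -> [   1. -284. -281.]
(-0.015, 0, 0.3) -> [   1. -284. -286.]
```

Request:
step_arm:
  motion:
    - [0, -40, -40, 0, 0, 0, 255]
    - [0, -80, -80, 0, 0, 0, 255]
    - [0, -120, -121, 0, 0, 0, 255]
    - [0, -160, -161, 0, 0, 0, 255]
    - [0, -200, -201, 0, 0, 0, 255]
    - [0, -240, -242, 0, 0, 0, 255]
    - [0, -265, -267, 0, 0, 0, 255]
    - [0, -284, -286, 0, 0, 0, 255]
    - [0, -284, -286, 0, 0, 0, 255]

```text
time_s: 2.48
eef_pos: [0.5159, 0.1545, 0.3004]
eef_rot: [-0.105, -0.699, -0.106, 0.7]
wrist_force: [-0.2, -0.8, -1.2]
opening: -0.0
```

```bash
python3 - <<'E'
from h import *
from bench import ctrl
plan([(-.015,0,.2),(0,0,.205)])
p,d=ctrl.camera('side');cv2.imwrite('pics/s1.png',cv2.resize(p[60:300,80:320],None,fx=2.4,fy=2.4)[:,:,::-1])
E
```

```text
t 2.48 TCP in case mm [-1.590e+01 -3.000e-01  3.004e+02] F case [-0.5 -0.7 -1.2] open -0.0003203851009878116
tool axes in case (cols)
 [[-0.001  0.003 -1.   ]
 [ 0.    -1.    -0.003]
 [-1.    -0.     0.001]]
(-0.015, 0, 0.2) -> [100.  -0.  -1.]
(0, 0, 0.205) -> [ 95.  -0. -16.]
```

View pics/s1.png

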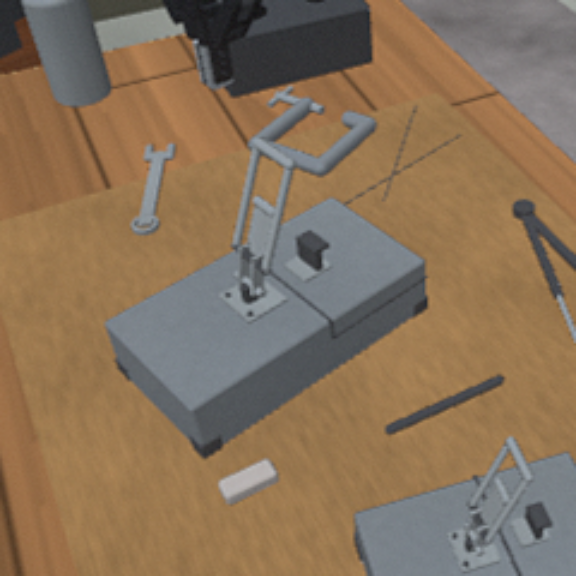

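The lever stands up inside the upright loop, and the shut fingers are above and on the -x side. Next I descend behind the bar and push it along its arc.

Request:
step_arm:
  motion:
    - [50, 0, 0, 0, 0, 0, 255]
    - [92, 0, 0, 0, 0, 0, 255]
    - [92, 0, -10, 0, 0, 0, 255]
    - [95, 0, -25, 0, 0, 0, 255]
    - [100, 0, -42, 0, 0, 0, 255]
    - [106, 0, -50, 0, 0, 0, 255]
    - [112, 0, -58, 0, 0, 0, 255]
    - [120, 0, -65, 0, 0, 0, 255]
    - [126, 0, -72, 0, 0, 0, 255]
    - [130, 0, -80, 0, 0, 0, 255]

```text
time_s: 3.78
eef_pos: [0.5926, 0.1768, 0.1707]
eef_rot: [-0.105, -0.699, -0.105, 0.7]
wrist_force: [-0.3, 0.9, -0.6]
opening: -0.001
```

```bash
python3 - <<'E'
from h import *
from bench import ctrl
plan([(.04,0,.16)])
p,d=ctrl.camera('side');cv2.imwrite('pics/s2.png',cv2.resize(p[60:300,80:320],None,fx=2.4,fy=2.4)[:,:,::-1])
E
```

```text
t 3.77 TCP in case mm [ 63.9  -1.4 170.7] F case [-0.   0.9 -0.6] open -0.0008566586661378954
tool axes in case (cols)
 [[-0.001  0.001 -1.   ]
 [ 0.    -1.    -0.001]
 [-1.    -0.     0.001]]
(0.04, 0, 0.16) -> [11. -1. 24.]
```

View pics/s2.png

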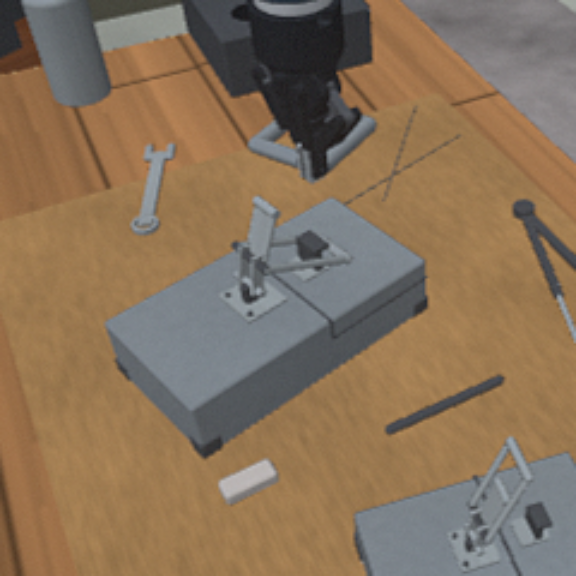

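The loop is down with its bar beyond the keeper, and the lever is still up. The fingers are on the +x side of the lever, so now I push it back.

Request:
step_arm:
  motion:
    - [12, -1, 24, 0, 0, 0, 255]
    - [13, -1, 50, 0, 0, 0, 255]
    - [14, -1, 70, 0, 0, 0, 255]
    - [16, -1, 88, 0, 0, 0, 255]
    - [20, -1, 104, 0, 0, 0, 255]
    - [26, -1, 114, 0, 0, 0, 255]
    - [34, -1, 123, 0, 0, 0, 255]
    - [34, -1, 123, 0, 0, 0, 255]

```text
time_s: 4.82
eef_pos: [0.475, 0.1414, 0.1378]
eef_rot: [0.105, 0.7, 0.105, -0.699]
wrist_force: [0.9, -0.4, 3.0]
opening: 0.001
```

```bash
python3 - <<'E'
from h import *
from bench import ctrl
plan([(-.066,0,.126),(-.074,0,.116),(-.08,0,.106),(-.082,0,.096),(-.082,0,.092)])
p,d=ctrl.camera('side');cv2.imwrite('pics/s3.png',cv2.resize(p[60:300,80:320],None,fx=2.4,fy=2.4)[:,:,::-1])
E
```

```text
t 4.83 TCP in case mm [-58.9  -0.9 137.8] F case [ 0.7 -0.7  3. ] open 0.0007587710572801343
tool axes in case (cols)
 [[ 0.001  0.001 -1.   ]
 [-0.001 -1.    -0.001]
 [-1.     0.001 -0.001]]
(-0.066, 0, 0.126) -> [12. -1.  7.]
(-0.074, 0, 0.116) -> [22. -1. 15.]
(-0.08, 0, 0.106) -> [32. -1. 21.]
(-0.082, 0, 0.096) -> [42. -1. 23.]
(-0.082, 0, 0.092) -> [46. -1. 23.]
```

View pics/s3.png

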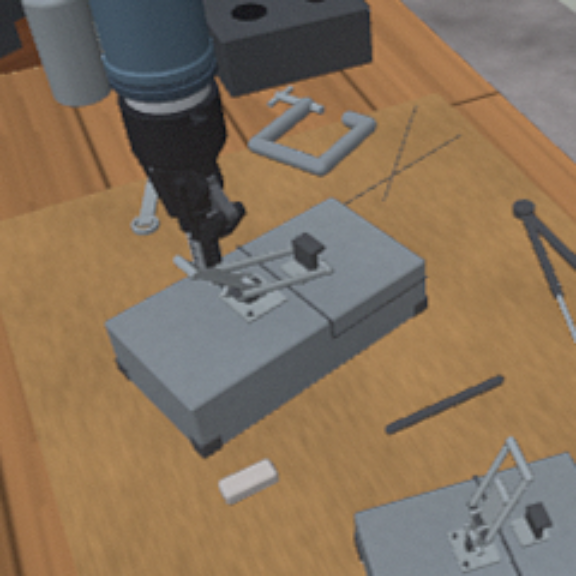

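The bar is drawn up to the post and the fingertip is on the lever, which leans well back. Next I press it down.

Request:
step_arm:
  motion:
    - [12, -1, 10, 0, 0, 0, 255]
    - [22, -1, 18, 0, 0, 0, 255]
    - [32, -1, 24, 0, 0, 0, 255]
    - [39, -1, 26, 0, 0, 0, 255]
    - [44, -1, 27, 0, 0, 0, 255]
    - [46, -1, 27, 0, 0, 0, 255]
    - [46, -1, 27, 0, 0, 0, 255]

```text
time_s: 5.75
eef_pos: [0.4481, 0.1347, 0.0942]
eef_rot: [-0.105, -0.698, -0.105, 0.7]
wrist_force: [-16.1, -1.8, 36.1]
opening: 0.002
```

```bash
python3 - <<'E'
from h import *
plan([])
E
```

```text
t 5.75 TCP in case mm [-86.6   0.6  94.2] F case [-15.9   2.9  36.1] open 0.002064065037053875
tool axes in case (cols)
 [[-0.002  0.002 -1.   ]
 [ 0.    -1.    -0.002]
 [-1.    -0.     0.002]]
```

The lever is at its stop: TCP z is 94 mm and the reaction is 36 N. I'll lift off and check.

Request:
step_arm:
  motion:
    - [-10, 0, -2, 0, 0, 0, 255]
    - [-40, 0, -2, 0, 0, 0, 255]
    - [-90, 0, -2, 0, 0, 0, 255]
    - [-140, 0, 40, 0, 0, 0, 255]
    - [-160, 0, 90, 0, 0, 0, 255]
    - [-160, 0, 120, 0, 0, 0, 255]
    - [-160, 0, 120, 0, 0, 0, 255]

```text
time_s: 6.62
eef_pos: [0.333, 0.0993, 0.2516]
eef_rot: [0.105, 0.7, 0.104, -0.699]
wrist_force: [0.7, -0.5, -0.3]
opening: -0.0
```

```bash
python3 - <<'E'
from h import *
from bench import ctrl
_,_,c=plan([])
p,d=ctrl.camera('side');cv2.imwrite('pics/s4.png',cv2.resize(p[60:300,80:320],None,fx=2.4,fy=2.4)[:,:,::-1])
for n in('side','top'):
    if n=='top':p,d=ctrl.camera(n)
    i=ctrl.camera_info(n);Q=(cloud(d,i,i['T'])-c['t'])@c['R']
    b=(abs(Q[...,1])<.02)&(Q[...,2]>.08)&(Q[...,2]<.2)&(abs(Q[...,0]+.095)<.02)
    l=(abs(Q[...,1])<.03)&(abs(Q[...,1])>.018)&(Q[...,2]>.076)&(Q[...,2]<.12)&(Q[...,0]>.03)&(Q[...,0]<.13)
    print(n,'lever',b.sum(),np.round(Q[b].min(0),3),np.round(Q[b].max(0),3),'bar',l.sum(),np.round(Q[l].max(0),3) if l.any() else '')
E
```

```text
t 6.62 TCP in case mm [-207.     0.3  251.6] F case [ 0.5 -0.7 -0.3] open -0.0004269526087810786
tool axes in case (cols)
 [[ 0.002  0.    -1.   ]
 [-0.001 -1.    -0.   ]
 [-1.     0.001 -0.002]]
side lever 173 [-0.109 -0.017  0.088] [-0.075  0.015  0.098] bar 45 [0.054 0.025 0.083]
top lever 225 [-0.105 -0.015  0.09 ] [-0.075  0.015  0.102] bar 108 [0.125 0.027 0.086]
```

View pics/s4.png

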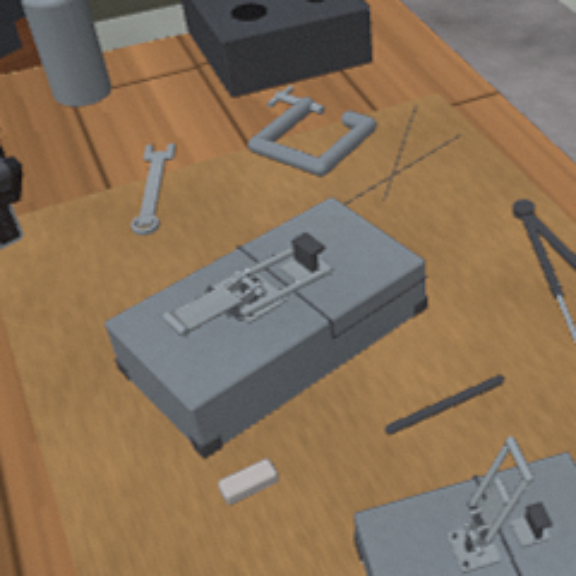

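The lever lies flat at (175,322) and the loop runs tight around the keeper at (310,260). The small latch is unchanged, and the arm is clear.

```bash
python3 -c "
from bench import ctrl
print(ctrl.hand_in())"
```

```text
the job is handed in; nothing more can be done
None
```

The long case's draw latch is fastened, and I handed the job in at about 6.7 s of the 38 s allowed; the hand-in reported no verdict. I used the shut fingers to push the loop's bar over, and it fell beyond the keeper post with the lever still up. Then I swung the lever back and pressed it flat to its stop.

**Lever:** after I lifted off, it stayed down. Its surface measured about 88–102 mm high in the case's frame over its last 30 mm. That fits an end at z = 93 mm, against the 100 mm limit.

**Loop:** it is tight behind the post and under the lip. The side camera's depth put it at up to x = 54 mm and z = 83 mm. The top camera's x maximum of 125 mm disagreed; I took it for a stray lid pixel, because the picture shows the loop hooked, but did not check further.

**Forces:** the wrist force was 36 N vertically at the end of the press, about 40 N in total with 16 N sideways. That was on the fingertips, not the arm or the gripper's body. After retreat it was about zero, with the arm clear.

**Shorter box:** its latch looks unchanged in the last picture, and the arm kept away from it.

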